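Seat the proud reagent cartridge under the push-latch hood

TASK

Press down on the grey hood of the reagent station so that it pops open, then push the one cartridge that stands higher than its neighbours straight down until it is fully home, level with them. Swing the hood down and press it again until it latches and stays shut. Only push with the fingertips: do not pull the cartridge up, and leave the bottle, caps, vial, plate, pipette and timer where they are.

Things in the scene. Friction and masses are not known exactly. Their poses are not given: they have to be found in the camera images.
- station: Reagent station: white housing standing fixed on the bench, 230 x 230 mm, flat top (deck) 90 mm above the bench, on its top a grey hood. Origin: centre of its underside; z up; its hood is hinged on a line parallel to its x axis. It does not move when pushed.
- hood (a joint): Opening of the grey hood, rad: 0 shut and latched, -0.038 pushed to its lower stop, 1.4 popped open. Hidden push-push latch: press the free-edge side down 2 mm, to its stop (10 to 15 N is ample), let go and a spring swings it open in about 1 s; swing it down again against 2 to 3 N, press it to its stop (again 2 mm below shut), let go and it stays shut. Pressed too little, it stays as it was.
- hood_press (a point): Point on the hood's outer (top) face, middle of the thin black press strip (50 x 12 mm): mid-length, 54 mm from the hinge line, 12 mm in from the free edge. Moves with the hood; shut, it is 118 mm above the bench and its axes are the station's (z = outward normal, x along the hinge).
- hood_hinge (a point): Middle of the hood's hinge line, fixed at station (0, 45, 92) mm, axes as the station's. The hood is a shallow box lid, 138 mm along x, 66 mm from hinge to free edge, 26 mm tall; shut, it reaches to -y and its top face lies 26 mm above the hinge. Opening lifts the free edge and swings it towards +y; open, it stands almost upright, top 162 mm above the bench.
- cart_proud (a joint): How far the proud cartridge is pushed in, m: 0.012 = fully home (hard stop), 0 to 0.004 at the start (it stands 8 to 12 mm higher than its two neighbours); negative = pulled up. It slides straight down with about 3 N of friction and stays where it is left.
- cart_top (a point): Centre of the flat top of the proud cartridge, a white 28 x 28 mm block with a round 22 mm cap, in one of three places under the hood: a row along station x (-40, 0, +40 mm) at station y = +7 mm, 38 mm from the hinge line, 12 mm free between them. Home, its top is 98 mm above the bench, level with its two neighbours (same shape, fixed). z up.
- deck_cap: Bystander: loose red screw cap, 26 mm diameter, 14 mm high, on the station's deck on the free-edge side of the hood. Origin: centre of its underside.
- deck_vial: Bystander: loose small vial, 22 mm diameter, 40 mm high, on the station's deck on the free-edge side of the hood. Origin: centre of its underside.
- bench_cap: Bystander: loose red screw cap, 26 mm diameter, 14 mm high, on the bench. Origin: centre of its underside.
- reagent_bottle: Bystander: loose amber bottle, 60 mm diameter, 130 mm high, on the bench. Origin: centre of its underside.
- microplate: Bystander: loose 96-well plate, 128 x 86 x 14 mm, on the bench. Origin: centre of its underside.
- pipette: Bystander: loose hand pipette lying on the bench, about 290 mm long, 24 mm thick. Origin: centre of its underside (pipette: under the middle of its length, x along it).
- bench_timer: Bystander: loose bench timer, 50 x 70 x 18 mm, on the bench. Origin: centre of its underside.

How it is judged:
By the outcome, as a careful person would: the job done as asked, in the order asked, and still so for the second after the job is handed in, with the robot touching nothing.
It also fails if it takes over 50 s, if anything falls off the work surface, if the arm or the gripper's body presses on something with over 40 N, if the wrist force passes 120 N, or if a joint passes its speed limit or range.

ROBOT

A 7-joint arm with a two-finger parallel gripper is mounted at the origin on the work surface. World frame = base frame: x ahead of the robot, y to its left, z up, the work surface at z = 0. Lengths are in m, angles in rad, forces in N, time in s.
With the tool pointing down it reaches from about 0.425 to 1.025 m from the base axis. Payload 9.4 kg.
Tool frame: the origin (TCP) lies at the very end of the fingers, on their centre line; the grasp point (between the pads) lies 19 mm behind it; x points along the fingers, z is the direction in which the jaws open and shut, and the axes are right-handed (so a half turn about x gives the same grasp; the last joint's range is limited). The gripper opens to 93 mm and grips with 3 to 60 N. Pads are 15 mm wide; open, the fingers measure 128 mm over their backs; the gripper's body (75 mm by 188 mm) begins 65 mm behind the grasp point.
Start: joints at [1.201, 0.599, -0.003, 1.599, 0.002, 0.943, -0.08], TCP at [0.209, -0.694, 0.219] pointing down, gripper open.
Joint ranges: [-2.57, 2.57], [-0.35, 1.97], [-1.29, 1.29], [0.11, 2.56], [-1.05, 4.19], [0.11, 1.86], [-2.63, 2.63]. Speed limits (rad/s): [2.22, 2.22, 3.01, 3.01, 3.14, 3.14, 3.14].

INTERFACE

Orientations are given as a unit quaternion [w, x, y, z].
In Python, from bench import bot gives the robot as it stands. The module is installed in compiled form; this text tells all that it offers.
- The arm moves only by the tool drive_tool, never from a script. Its argument "rows" is one flat list of numbers, 7 for each row, row after row: the opening, from 0 (shut) to 1 (fully open), then the shift along the tool's x, y, z in m, then the turn, a rotation vector about the tool's x, y, z in rad. A call has 1 to 10 rows; each row is the pose to reach, as a shift and turn from the pose commanded when the call began, along the tool's axes at that moment; what a row does not reach only later rows make up. A row lasts 1/10 s, in which the tool goes at most 50 mm and 8.59 degrees, less where a joint would pass 70% of its speed; a pose out of reach is approached as far as the arm can. A call with a gripper value outside its range is refused whole. The fingers move at their own pace and stop on an object; "squeeze" is the grip in N (left out, the last holds). Time passes only in rows, so rows that repeat a pose let the fingers close. It gives the time, the measured TCP pose, the force and the opening at its end, in the units of the state.
- bot.get_obs(): the state, without advancing time (a new reading comes with each control period).
- bot.get_image(name): name is "side" or "top" or "wrist"; returns (picture, depth): 400x640x3 uint8, blue, green, red; 400x640 float32, m along the optical axis (not along the pixel's ray), 0 where there is no reading.
- bot.camera_info(name): a dict with "fx", "fy", "cx", "cy" (pixels), "extrinsics" (4x4, takes a point from world to camera coordinates). Camera axes: x right, y down, z forward; pixel columns grow to the right and rows downward; lengths in m; the calibration is good to about 2 mm. A picture is of the moment at which its call begins: read the wrist's pose just before it. camera_info takes no time and is no camera call; for the wrist camera it gives the pose at the moment of the call.
- bot.finish_job(): hands the job in, once; it reports no verdict.
The state is a dict: "time": time; "joint_positions": joint angles; "qd": joint speeds; "joint_torque": joint torques, N m; "ee_pos": TCP position; "ee_rot": TCP orientation; "ft_force": force on the tool from outside, world axes, zero at the start; "ft_torque": the same for the moment, N m; "grip_width": opening from 0.0 (shut) to 1.0 (fully open).
Only numpy, scipy, OpenCV 4.12 (cv2) and the standard library are available. Lean on these libraries where they do the work, as an engineer would, in place of code of your own. Each camera call takes 0.05 s, during which the arm holds its last target.

## Working session

There is one attempt and no reset: what is moved stays moved. The work goes in short steps, Python scripts to look and compute and a tool call to move; the robot and the scene stay as the last step left them, time stands still between calls to the robot, and variables do not carry over. Pictures are saved under pics/ and viewed, and the job is handed in when it is done.

Besides the shell and the picture viewer there is one more tool, called after ">>>" by a JSON object that holds its "op" and its "data". drive_tool: Moves the arm, as the interface text tells. Its arguments: {"type":"object","properties":{"rows":{"type":"array","items":{"type":"number"}},"squeeze":{"type":"number"}},"required":["rows"]}

```bash
mkdir -p pics; python3 - <<'E'
from bench import bot
import cv2,numpy as np
o=bot.get_obs();print(o)
for n in ["side","top"]:
    p,d=bot.get_image(n);cv2.imwrite(f"pics/{n}0.png",p);np.save(f"{n}0.npy",d)
    i=bot.camera_info(n);print(n,i)
E
```

```text
{'time': 0.0, 'joint_positions': array([ 1.20130534,  0.60013632, -0.0025138 ,  1.60012522,  0.00181064,
        0.94289418, -0.07982338]), 'qd': array([ 1.11848423e-03,  7.32350363e-05, -1.30223385e-03,  1.69287863e-04,
        1.04646028e-03,  1.24026924e-03, -7.41166540e-04]), 'joint_torque': array([ 7.90649974e-04, -7.65045190e+01,  1.49810750e+00, -2.52348197e+01,
       -5.23536152e-02,  1.69572135e-02,  1.22338843e-04]), 'ee_pos': array([ 0.20907498, -0.69369096,  0.21775397]), 'ee_rot': array([ 0.56711561,  0.42198969,  0.56806769, -0.42143053]), 'ft_force': array([ 0.89772608, -1.51880909, -0.54537507]), 'ft_torque': array([ 0.00477494,  0.03695707, -0.02124186]), 'grip_width': 1.0040090177583294}
side {'fx': 404.91760641511183, 'fy': 404.91760641511183, 'cx': 317.7654344779485, 'cy': 199.79175346566672, 'extrinsics': array([[-0.83848826, -0.54458963,  0.01896232,  0.44312699],
       [-0.41393182,  0.6139149 , -0.67213759,  0.27801326],
       [ 0.35439791, -0.57142859, -0.74018341,  0.9654004 ],
       [ 0.        ,  0.        ,  0.        ,  1.        ]])}
top {'fx': 373.5496255691185, 'fy': 373.5496255691185, 'cx': 324.87482289426254, 'cy': 196.0010102031729, 'extrinsics': array([[-0.00700222, -0.99974887, -0.02128757,  0.01775395],
       [-0.99838943,  0.00818805, -0.05613832,  0.54251713],
       [ 0.05629853,  0.02086019, -0.99819604,  1.2012418 ],
       [ 0.        ,  0.        ,  0.        ,  1.        ]])}
```

View pics/side0.png

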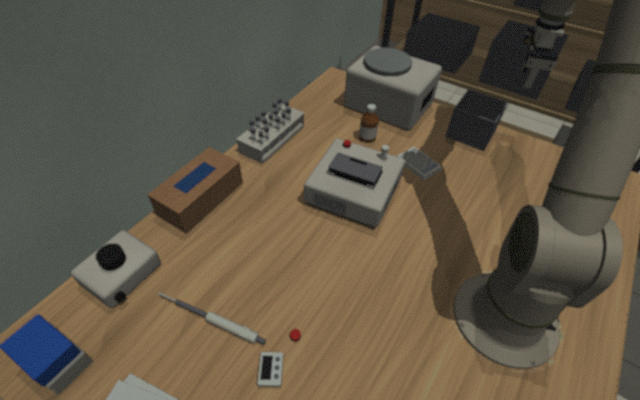

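View pics/top0.png

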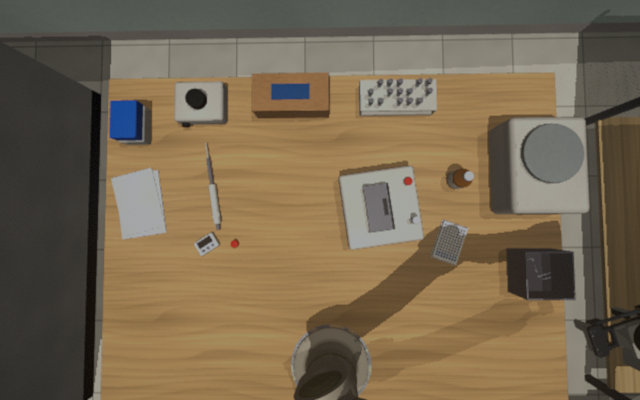

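```bash
cat > h.py <<'E'
import numpy as np,cv2
def ray(info,u,v,z):
    E=info['extrinsics'];R=E[:3,:3];t=E[:3,3]
    c=-R.T@t; d=R.T@np.array([(u-info['cx'])/info['fx'],(v-info['cy'])/info['fy'],1])
    return c+d*(z-c[2])/d[2]
def proj(info,p):
    E=info['extrinsics'];q=E[:3,:3]@np.array(p)+E[:3,3]
    return info['cx']+info['fx']*q[0]/q[2],info['cy']+info['fy']*q[1]/q[2]
E
python3 - <<'E'
import cv2
a=cv2.imread('pics/top0.png')[150:260,325:475];b=cv2.imread('pics/side0.png')[100:230,290:450]
cv2.imwrite('pics/topc.png',cv2.resize(a,None,fx=5,fy=5,interpolation=cv2.INTER_CUBIC))
cv2.imwrite('pics/sidec.png',cv2.resize(b,None,fx=4.6,fy=4.6,interpolation=cv2.INTER_CUBIC))
E
```

```text
(no output)
```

View pics/topc.png

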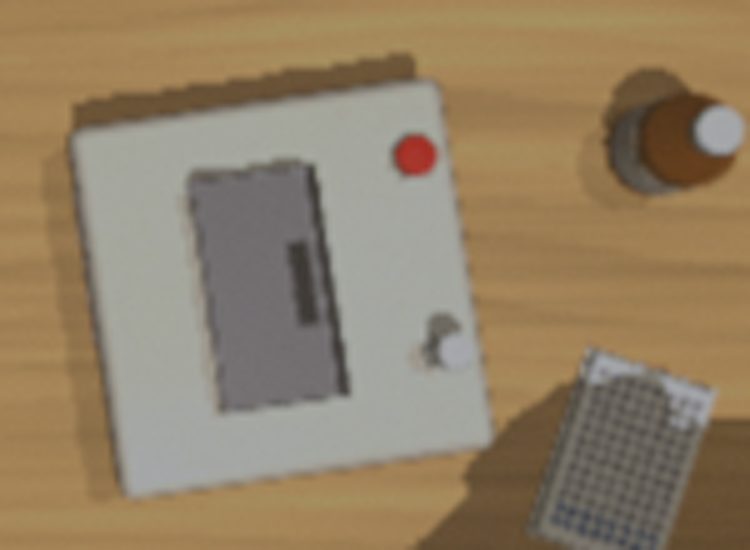

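View pics/sidec.png

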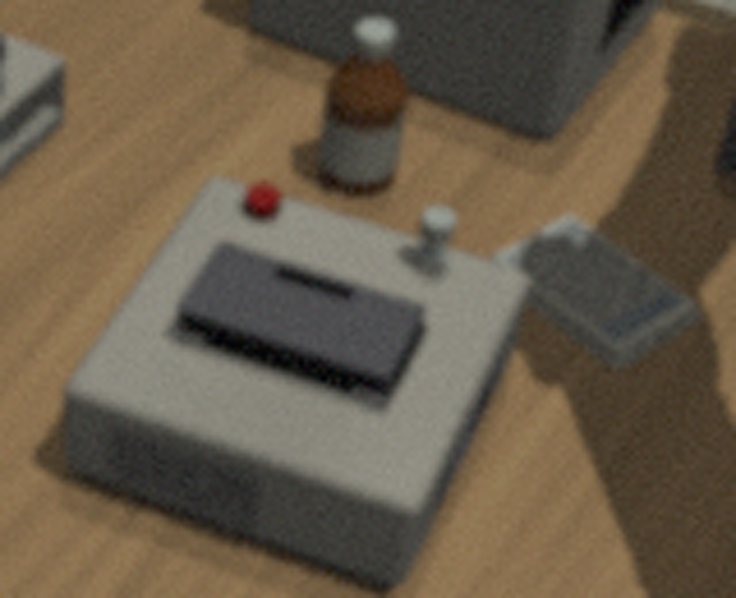

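```bash
python3 - <<'E'
from bench import bot
from h import *
i=bot.camera_info('top');s=bot.camera_info('side')
P=[ray(i,325+a/5-.4,150+b/5-.4,.09) for a,b in [(72,132),(437,80),(492,445),(128,497)]]
for p in P: print(p.round(4))
c=np.mean(P,0);print('c',c)
print([np.linalg.norm(P[k]-P[k-1]) for k in range(4)])
ex=(P[0]-P[3]+P[1]-P[2]);ey=(P[0]-P[1]+P[3]-P[2])
print(np.degrees(np.arctan2(ex[1],ex[0])),np.degrees(np.arctan2(-ey[0],ey[1])))
H=[ray(i,325+a/5-.4,150+b/5-.4,.118) for a,b in [(190,178),(302,163),(338,396),(219,410)]]
for p in H: print(p.round(4))
print('strip',ray(i,325+304/5-.4,150+284/5-.4,.118))
print('strip side',ray(s,290+314/4.6-.4,100+281/4.6-.4,.118))
# side deck corners
for a,b in [(68,390),(212,180),(530,280),(415,510)]: print('side',ray(s,290+a/4.6-.4,100+b/4.6-.4,.09).round(4))
for n,a,b in [('cap',415,155)]: print(n,ray(i,325+a/5-.4,150+b/5-.4,.104))
print('vial',ray(i,325+455/5-.4,150+350/5-.4,.13))
E
```

```text
[ 0.5995 -0.0316  0.09  ]
[ 0.6293 -0.2549  0.09  ]
[ 0.4071 -0.2835  0.09  ]
[ 0.377  -0.0635  0.09  ]
c [ 0.50322577 -0.15838339  0.09      ]
[np.float64(0.22467989876245076), np.float64(0.2252161244939373), np.float64(0.22401176256465677), np.float64(0.22202836253597158)]
7.748714325530765 7.698894665395621
[ 0.5682 -0.1012  0.118 ]
[ 0.5765 -0.1679  0.118 ]
[ 0.4381 -0.1869  0.118 ]
[ 0.4303 -0.1166  0.118 ]
strip [ 0.50447573 -0.16791589  0.118     ]
strip side [ 0.5028378  -0.16567732  0.118     ]
side [ 0.5912 -0.0253  0.09  ]
side [ 0.6224 -0.2438  0.09  ]
side [ 0.4011 -0.2733  0.09  ]
side [ 0.3732 -0.057   0.09  ]
cap [ 0.58206143 -0.23778729  0.104     ]
vial [ 0.46488142 -0.25363665  0.13      ]
```

```bash
cat >> h.py <<'E'
from scipy.spatial.transform import Rotation as Ro
C=np.array([.5022,-.1572,0.]);YAW=np.radians(7.7)
def S(x,y,z): # station mm -> world
    c,s=np.cos(YAW),np.sin(YAW)
    return C+np.array([c*x-s*y,s*x+c*y,z])/[1000,1000,1000]
def invS(p):
    d=(np.array(p)-C)*1000;c,s=np.cos(YAW),np.sin(YAW)
    return np.array([c*d[0]+s*d[1],-s*d[0]+c*d[1],d[2]])
def R(o): w=o['ee_rot'];return Ro.from_quat([w[1],w[2],w[3],w[0]])
E
python3 - <<'E'
from bench import bot
from h import *
o=bot.get_obs();r=R(o);print(r.as_matrix().round(3))
for sg in (1,-1):
    z=sg*np.array([np.cos(YAW),np.sin(YAW),0]);x=np.array([0,0,-1.]);y=np.cross(z,x)
    T=Ro.from_matrix(np.c_[x,y,z]);print(sg,(r.inv()*T).as_rotvec())
print(S(0,-9,190),'tool shift',r.inv().apply(S(0,-9,190)-o['ee_pos']))
E
```

```text
[[-0.001  0.957  0.289]
 [ 0.001  0.289 -0.957]
 [-1.    -0.    -0.001]]
1 [-1.41235014e+00 -1.24403929e-03 -8.79620433e-04]
-1 [ 1.72924195e+00 -9.18558361e-04  1.29910886e-03]
[ 0.50340588 -0.16611885  0.19      ] tool shift [ 0.02837664  0.43406132 -0.42015686]
```

>>> {"op": "drive_tool", "data": {"rows": [0,0,0.033,-0.032,-0.11,0,0,0,0,0.066,-0.064,-0.22,0,0,0,0,0.1,-0.096,-0.33,0,0,0,0,0.133,-0.128,-0.44,0,0,0,0,0.166,-0.16,-0.55,0,0,0,0,0.2,-0.192,-0.66,0,0,0,0,0.233,-0.224,-0.77,0,0,0,0,0.266,-0.256,-0.88,0,0,0,0,0.3,-0.29,-0.99,0,0,0,0,0.33,-0.32,-1.1,0,0]}}

```text
time: 1.1
ee_pos: [0.4336, -0.2903, 0.2186]
ee_rot: [0.704, 0.061, 0.704, -0.061]
ft_force: [1.1, 0.0, 0.7]
grip_width: 0.191
```

```bash
cat > st.py <<'E'
from bench import bot
from h import *
import sys
def st(x,y,z):
    o=bot.get_obs();r=R(o)
    zz=np.array([np.cos(YAW),np.sin(YAW),0]);xx=np.array([0,0,-1.]);T=Ro.from_matrix(np.c_[xx,np.cross(zz,xx),zz])
    print('t',o['time'],'S',invS(o['ee_pos']).round(1),'F',o['ft_force'].round(1),'g',round(o['grip_width'],3))
    print('shift',r.inv().apply(S(x,y,z)-o['ee_pos']).round(4),'rot',(r.inv()*T).as_rotvec().round(4))
st(*map(float,sys.argv[1:4]))
E
python3 st.py 0 -9 200
```

```text
t 1.1 S [ -85.9 -122.7  218.6] F [1.1 0.  0.7] g 0.191
shift [0.0186 0.1343 0.0475] rot [-3.071e-01  0.000e+00 -2.000e-04]
```

>>> {"op": "drive_tool", "data": {"rows": [0,0,0.04,0.015,-0.1,0,0,0,0,0.08,0.03,-0.2,0,0,0,0.01,0.12,0.042,-0.307,0,0,0,0.018,0.134,0.047,-0.307,0,0,0,0.018,0.134,0.047,-0.307,0,0,0,0.018,0.134,0.047,-0.307,0,0]}}

```text
time: 1.7
ee_pos: [0.5023, -0.1694, 0.2003]
ee_rot: [0.705, -0.046, 0.706, 0.046]
ft_force: [-0.1, -0.1, -0.4]
grip_width: 0.004
```

```bash
python3 st.py 0 -9 130; python3 - <<'E'
from bench import bot
import cv2
a,_=bot.get_image('top');cv2.imwrite('pics/t1.png',cv2.resize(a[120:290,300:500],None,fx=4,fy=3.5))
b,_=bot.get_image('wrist');cv2.imwrite('pics/w1.png',b)
E
```

```text
t 1.7 S [ -1.5 -12.1 200.3] F [-0.1 -0.1 -0.4] g 0.004
shift [0.0703 0.0031 0.0016] rot [-0.0055 -0.0013  0.    ]
```

View pics/w1.png

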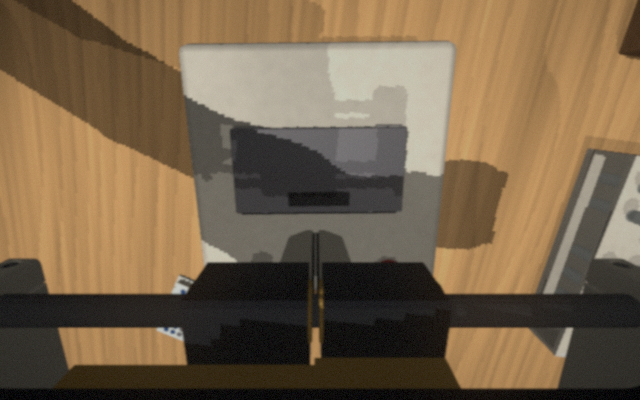

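```bash
python3 - <<'E'
from bench import bot
from h import *
i=bot.camera_info('wrist')
print('strip',invS(ray(i,319,199,.118)))
for u,v in [(232,127),(407,127),(403,212),(237,213)]: print(invS(ray(i,u,v,.118)))
for u,v in [(181,45),(455,43)]: print(invS(ray(i,u,v,.09)))
E
```

```text
strip [  0.87290137 -10.78028517 118.        ]
[-65.93200276  47.58013877 118.        ]
[ 68.95411318  46.5270527  118.        ]
[ 70.60439912 -22.57776855 118.        ]
[-67.36820745 -22.38301284 118.        ]
[-108.90943295  110.53993924   90.        ]
[110.59697178 110.28330593  90.        ]
```

>>> {"op": "drive_tool", "data": {"rows": [0,0.035,0.003,0.002,-0.005,0,0,0,0.07,0.003,0.002,-0.005,0,0,0,0.076,0.003,0.002,-0.005,0,0,0,0.08,0.003,0.002,-0.005,0,0,0,0.08,0.003,0.002,-0.005,0,0]}}

```text
time: 2.3
ee_pos: [0.5047, -0.1664, 0.1213]
ee_rot: [0.706, -0.047, 0.705, 0.047]
ft_force: [-0.2, 0.5, -0.7]
grip_width: 0.004
```

>>> {"op": "drive_tool", "data": {"rows": [0,0.002,0,0,0,0,0,0,0.004,0,0,0,0,0,0,0.0055,0,0,0,0,0,0,0.0055,0,0,0,0,0]}}

```text
time: 2.7
ee_pos: [0.5052, -0.1668, 0.1164]
ee_rot: [0.706, -0.048, 0.705, 0.046]
ft_force: [-0.9, -4.5, 9.7]
grip_width: 0.004
```

>>> {"op": "drive_tool", "data": {"rows": [0,0.001,0,0,0,0,0,0,0.002,0,0,0,0,0,0,0.002,0,0,0,0,0]}}

```text
time: 3.0
ee_pos: [0.5053, -0.167, 0.116]
ee_rot: [0.706, -0.048, 0.705, 0.046]
ft_force: [-5.7, -3.5, 32.3]
grip_width: 0.008
```

>>> {"op": "drive_tool", "data": {"rows": [0,-0.03,-0.003,0,0,0,0,0,-0.07,-0.006,0,0,0,0,0,-0.11,-0.01,0,0,0,0,0,-0.12,-0.02,0,0,0,0,0,-0.12,-0.03,0,0,0,0,0,-0.12,-0.03,0,0,0,0,0,-0.12,-0.03,0,0,0,0,0,-0.12,-0.03,0,0,0,0,0,-0.12,-0.03,0,0,0,0,0,-0.12,-0.03,0,0,0,0]}}

```text
time: 4.0
ee_pos: [0.5083, -0.195, 0.2326]
ee_rot: [0.705, -0.047, 0.706, 0.048]
ft_force: [-0.1, -0.3, 0.1]
grip_width: 0.006
```

```bash
python3 - <<'E'
from bench import bot
import cv2,numpy as np
for n in ['wrist','side','top']:
    a,d=bot.get_image(n);cv2.imwrite(f'pics/{n}2f.png',a);np.save(f'{n}2.npy',d)
    if n=='side': a=cv2.resize(a[80:240,270:470],None,fx=4,fy=3.7)
    if n=='top': a=cv2.resize(a[120:290,300:500],None,fx=4,fy=3.5)
    cv2.imwrite(f'pics/{n}2.png',a)
E
python3 st.py 0 -9 130
```

```text
t 4.15 S [  1.1 -38.5 233. ] F [0.8 0.4 0.8] g 0.003
shift [ 0.103   0.0295 -0.001 ] rot [-0.     -0.0003 -0.0002]
```

View pics/wrist2.png

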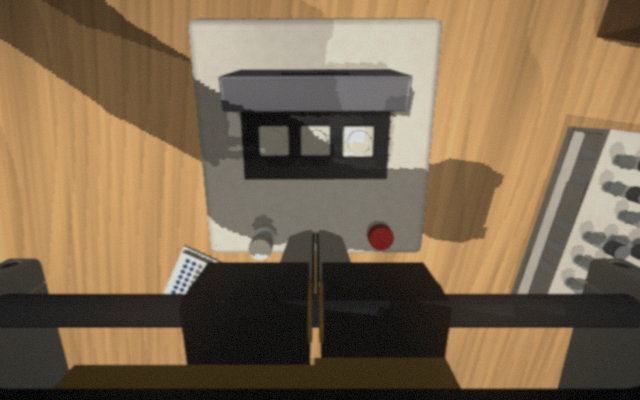

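View pics/side2.png

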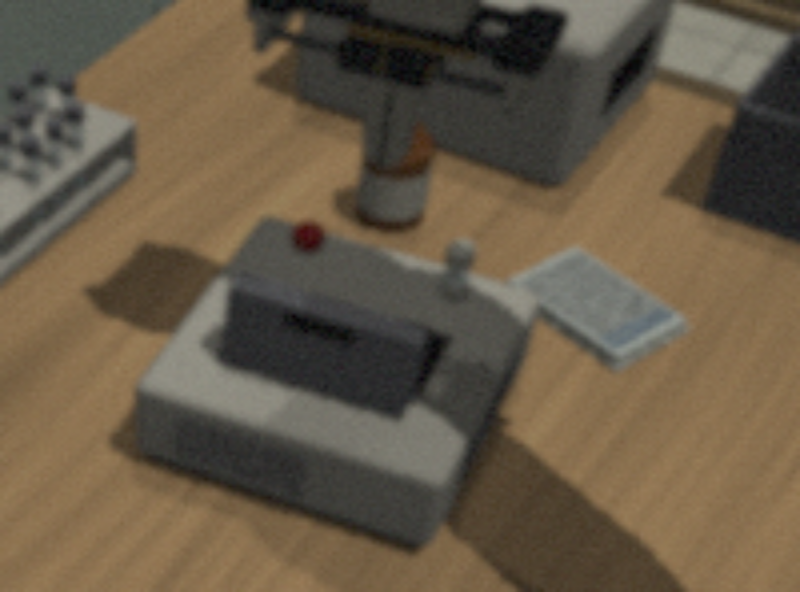

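The hood is open; three white blocks are visible at wrist pixels (273,141), (315,140) and (358,141). Next I'll find the proud one from depth and size.

```bash
python3 - <<'E'
from bench import bot
from h import *
i=bot.camera_info('wrist');d=np.load('wrist2.npy')
E=i['extrinsics']
for u,v in [(273,141),(315,140),(358,141),(380,205),(230,205)]:
    z=np.median(d[v-5:v+6,u-6:u+7]);
    p=E[:3,:3].T@(np.array([(u-i['cx'])/i['fx'],(v-i['cy'])/i['fy'],1])*z-E[:3,3])
    print(u,v,z,invS(p).round(1))
a=cv2.imread('pics/wrist2f.png');c=a[100:190,230:405]
cv2.imwrite('pics/wc.png',cv2.resize(c,None,fx=4.5,fy=4.5,interpolation=cv2.INTER_CUBIC))
E
```

```text
273 141 0.2975938 [-39.2   5.6  98.4]
315 140 0.2973901 [ 0.4  6.6 98.3]
358 141 0.2888633 [ 39.8   6.5 107.2]
380 205 0.32329184 [ 67.  -60.1  90.3]
230 205 0.32326627 [-86.6 -60.1  90.3]
```

View pics/wc.png

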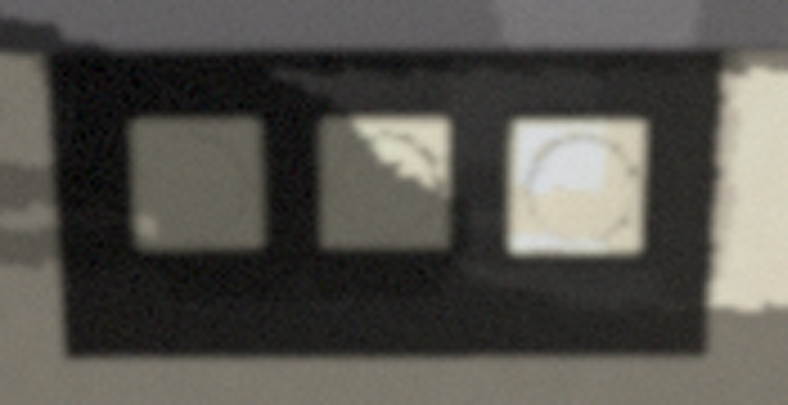

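```bash
python3 st.py 40 5.5 112
```

```text
t 4.15 S [  1.1 -38.5 233. ] F [0.8 0.4 0.8] g 0.003
shift [0.121 0.044 0.039] rot [-0.     -0.0003 -0.0002]
```

>>> {"op": "drive_tool", "data": {"rows": [0,0,0.022,0.02,0,0,0,0,0.01,0.044,0.039,0,0,0,0,0.05,0.044,0.039,0,0,0,0,0.09,0.044,0.039,0,0,0,0,0.112,0.044,0.039,0,0,0,0,0.12,0.044,0.039,0,0,0,0,0.12,0.044,0.039,0,0,0]}}

```text
time: 4.85
ee_pos: [0.5409, -0.1464, 0.1125]
ee_rot: [0.705, -0.047, 0.706, 0.048]
ft_force: [0.4, 0.0, -0.4]
grip_width: 0.006
```

```bash
python3 st.py 40 5.5 98;  python3 - <<'E'
from bench import bot
import cv2
b,_=bot.get_image('wrist');cv2.imwrite('pics/w3.png',b)
E
```

```text
t 4.85 S [ 39.8   5.5 112.5] F [ 0.4  0.  -0.4] g 0.006
shift [0.0145 0.     0.0002] rot [-0.0001 -0.0015 -0.0006]
```

View pics/w3.png

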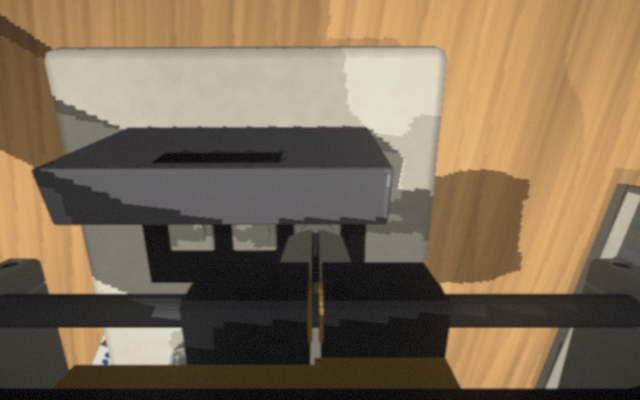

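The fingertips (315,235) sit over the right-hand cartridge, clear of the hood.

>>> {"op": "drive_tool", "data": {"rows": [0,0.003,0,0,0,0,0,0,0.006,0,0,0,0,0,0,0.009,0,0,0,0,0,0,0.011,0,0,0,0,0,0,0.012,0,0,0,0,0,0,0.0125,0,0,0,0,0,0,0.0125,0,0,0,0,0]}}

```text
time: 5.6
ee_pos: [0.5415, -0.1467, 0.1007]
ee_rot: [0.706, -0.047, 0.705, 0.047]
ft_force: [1.2, -0.4, 1.5]
grip_width: 0.001
```

>>> {"op": "drive_tool", "data": {"rows": [0,0.001,0,0,0,0,0,0,0.002,0,0,0,0,0,0,0.0025,0,0,0,0,0,0,0.0025,0,0,0,0,0]}}

```text
time: 6.0
ee_pos: [0.5414, -0.1466, 0.0983]
ee_rot: [0.706, -0.047, 0.705, 0.047]
ft_force: [0.1, -0.8, 5.9]
grip_width: 0.006
```

>>> {"op": "drive_tool", "data": {"rows": [0,0.001,0,0,0,0,0,0,0.0015,0,0,0,0,0,0,0.0015,0,0,0,0,0]}}

```text
time: 6.3
ee_pos: [0.5414, -0.1466, 0.0982]
ee_rot: [0.706, -0.048, 0.705, 0.047]
ft_force: [-2.4, 0.2, 23.1]
grip_width: 0.006
```

>>> {"op": "drive_tool", "data": {"rows": [0,-0.02,0,0,0,0,0,0,-0.06,0,0,0,0,0,0,-0.1,0,0,0,0,0,0,-0.135,-0.01,-0.02,0,0,0,0,-0.137,-0.044,-0.039,0,0,0,0,-0.137,-0.044,-0.039,0,0,0,0,-0.137,-0.044,-0.039,0,0,0]}}

```text
time: 7.0
ee_pos: [0.5073, -0.1961, 0.2332]
ee_rot: [0.705, -0.047, 0.706, 0.047]
ft_force: [0.4, 0.4, -0.5]
grip_width: 0.004
```

```bash
python3 st.py 0 85 200;  python3 - <<'E'
from bench import bot
from h import *
a,d=bot.get_image('wrist');cv2.imwrite('pics/w4.png',a);i=bot.camera_info('wrist')
E=i['extrinsics']
for x in (-40,0,40):
    u,v=map(round,proj(i,S(x,6.5,98)))
    z=np.median(d[v-5:v+6,u-6:u+7])
    p=E[:3,:3].T@(np.array([(u-i['cx'])/i['fx'],(v-i['cy'])/i['fy'],1])*z-E[:3,3])
    print(u,v,invS(p).round(1))
m=d>0
vv,uu=np.mgrid[60:130,200:420];z=d[60:130,200:420]
P=np.stack([(uu-i['cx'])/i['fx']*z,(vv-i['cy'])/i['fy']*z,z],-1)-E[:3,3]
P=P@E[:3,:3]-C
print('hood top z',P[...,2].max()); k=P[...,2]>.15
Y=-np.sin(YAW)*P[...,0]+np.cos(YAW)*P[...,1]; X=np.cos(YAW)*P[...,0]+np.sin(YAW)*P[...,1]
print('hood edge y',Y[k].min(),Y[k].max(),X[k].min(),X[k].max())
E
```

```text
t 7.0 S [-1.000e-01 -3.920e+01  2.332e+02] F [ 0.4  0.4 -0.5] g 0.004
shift [ 3.330e-02  1.242e-01 -1.000e-04] rot [-0.0025 -0.0013 -0.0003]
273 140 [-39.9   6.9  97.8]
315 140 [-0.2  6.9 97.7]
358 140 [40.4  6.8 97.8]
hood top z 0.39910509990029575
hood edge y 0.03473085228407822 0.06170349741170781 -0.06804825481463206 0.06979682699829416
```

View pics/w4.png

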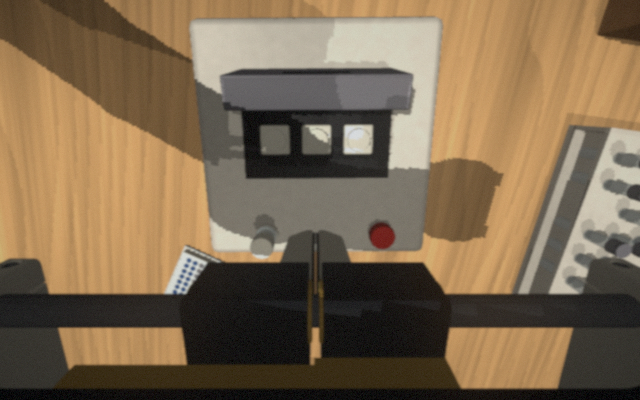

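All three tops now measure 97.7–97.8 mm, so they are level. Now I move over and behind the hood.

>>> {"op": "drive_tool", "data": {"rows": [0,0,0.04,0,0,0,0,0,0,0.085,0,0,0,0,0,0,0.124,0,0,0,0,0,0.04,0.126,0,0,0,0,0,0.08,0.126,0,0,0,0,0,0.088,0.126,0,0,0,0,0,0.088,0.126,0,0,0,0]}}

```text
time: 7.75
ee_pos: [0.4908, -0.0695, 0.1445]
ee_rot: [0.704, -0.048, 0.707, 0.048]
ft_force: [-0.3, -0.4, 0.9]
grip_width: 0.004
```

```bash
python3 st.py 0 70 145; python3 - <<'E'
import numpy as np
for r,w in [(54,8)]:
  for t in np.arange(1.4,-.01,-.1):
    r=52+ (1.4-t)/1.4*6
    print(round(t,1), 'TCP y',round(45-r*np.cos(t)+26*np.sin(t)+w,1),'z',round(92+r*np.sin(t)+26*np.cos(t),1))
E
```

```text
t 7.75 S [  0.5  88.4 144.5] F [-0.3 -0.4  0.9] g 0.004
shift [-0.0006 -0.0184 -0.0005] rot [ 0.0015 -0.0037 -0.0014]
1.4 TCP y 69.8 z 147.7
1.3 TCP y 64.0 z 149.5
1.2 TCP y 58.1 z 150.7
1.1 TCP y 52.0 z 151.3
1.0 TCP y 45.9 z 151.2
0.9 TCP y 39.7 z 150.6
0.8 TCP y 33.6 z 149.3
0.7 TCP y 27.7 z 147.3
0.6 TCP y 21.9 z 144.8
0.5 TCP y 16.4 z 141.6
0.4 TCP y 11.3 z 137.9
0.3 TCP y 6.5 z 133.6
0.2 TCP y 2.2 z 128.8
0.1 TCP y -1.7 z 123.6
-0.0 TCP y -5.0 z 118.0
```

>>> {"op": "drive_tool", "data": {"rows": [0,-0.003,-0.012,0,0,0,0,0,-0.003,-0.0185,0,0,0,0,0,-0.005,-0.0245,0,0,0,0,0,-0.006,-0.0305,0,0,0,0,0,-0.007,-0.0365,0,0,0,0,0,-0.007,-0.0425,0,0,0,0,0,-0.006,-0.0485,0,0,0,0,0,-0.005,-0.055,0,0,0,0]}}

```text
time: 8.55
ee_pos: [0.4989, -0.1255, 0.1505]
ee_rot: [0.705, -0.047, 0.706, 0.047]
ft_force: [-1.0, 2.3, 0.9]
grip_width: 0.005
```

```bash
python3 st.py 0 22 144.5;  python3 - <<'E'
from bench import bot
import cv2
a,_=bot.get_image('side')
cv2.imwrite('pics/s5.png',cv2.resize(a[80:240,270:470],None,fx=4,fy=3.7))
E
```

```text
t 8.55 S [  1.   31.9 150.5] F [-1.   2.3  0.9] g 0.005
shift [ 0.006  -0.0099 -0.001 ] rot [-0.0003 -0.0002 -0.0001]
```

View pics/s5.png

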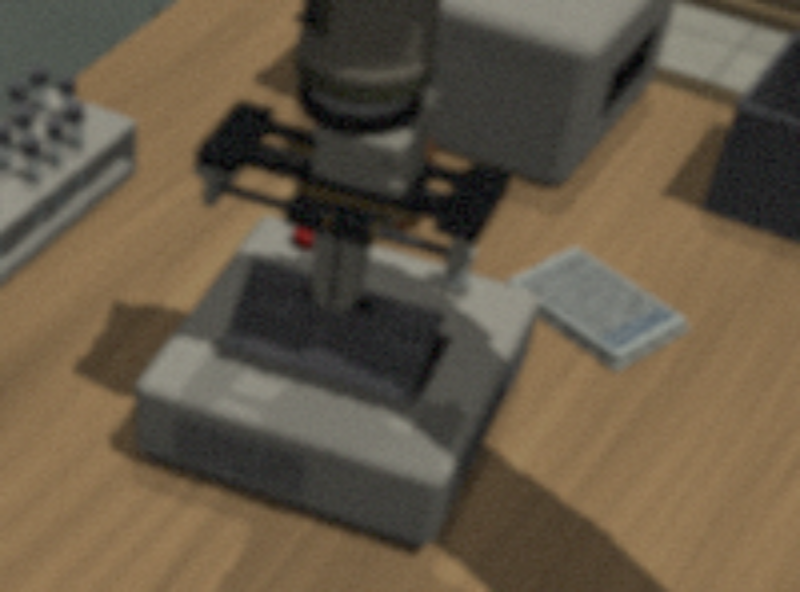

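>>> {"op": "drive_tool", "data": {"rows": [0,0.003,-0.004,0,0,0,0,0,0.006,-0.01,0,0,0,0,0,0.009,-0.0155,0,0,0,0,0,0.0125,-0.0205,0,0,0,0,0,0.017,-0.0255,0,0,0,0,0,0.0215,-0.03,0,0,0,0,0,0.027,-0.034,0,0,0,0,0,0.03,-0.037,0,0,0,0,0,0.032,-0.039,0,0,0,0]}}

```text
time: 9.5
ee_pos: [0.504, -0.1641, 0.1182]
ee_rot: [0.705, -0.047, 0.706, 0.047]
ft_force: [-0.5, 1.8, 1.8]
grip_width: 0.0
```

```bash
python3 st.py 0 -9 116
```

```text
t 9.5 S [  0.9  -7.  118.2] F [-0.5  1.8  1.8] g 0.0
shift [ 0.0022 -0.002  -0.0009] rot [-0.0005 -0.0005 -0.0001]
```

>>> {"op": "drive_tool", "data": {"rows": [0,0.001,-0.001,0,0,0,0,0,0.002,-0.001,0,0,0,0,0,0.003,-0.001,0,0,0,0,0,0.004,-0.001,0,0,0,0,0,0.004,-0.001,0,0,0,0]}}

```text
time: 10.0
ee_pos: [0.5043, -0.1652, 0.1162]
ee_rot: [0.706, -0.048, 0.705, 0.047]
ft_force: [-5.8, 0.3, 22.8]
grip_width: 0.004
```

>>> {"op": "drive_tool", "data": {"rows": [0,0.0007,0,0,0,0,0,0,0.0007,0,0,0,0,0]}}

```text
time: 10.2
ee_pos: [0.5044, -0.1652, 0.1161]
ee_rot: [0.706, -0.048, 0.705, 0.046]
ft_force: [-7.5, -0.7, 30.2]
grip_width: 0.006
```

>>> {"op": "drive_tool", "data": {"rows": [0,-0.004,0,0,0,0,0,0,-0.02,0,0,0,0,0,0,-0.06,0,0,0,0,0,0,-0.1,-0.01,0,0,0,0,0,-0.12,-0.03,0,0,0,0,0,-0.12,-0.03,0,0,0,0,0,-0.12,-0.03,0,0,0,0,0,-0.12,-0.03,0,0,0,0,0,-0.12,-0.03,0,0,0,0,0,-0.12,-0.03,0,0,0,0]}}

```text
time: 11.2
ee_pos: [0.508, -0.1937, 0.233]
ee_rot: [0.705, -0.047, 0.706, 0.048]
ft_force: [-0.8, -0.0, -0.8]
grip_width: 0.006
```

```bash
python3 st.py 0 -9 116;  python3 - <<'E'
from bench import bot
from h import *
a,d=bot.get_image('wrist');cv2.imwrite('pics/w6.png',a);i=bot.camera_info('wrist')
E=i['extrinsics']
for x,y in [(-50,-9),(50,-9),(-50,15),(50,15),(0,35),(0,10)]:
    u,v=map(round,proj(i,S(x,y,118)))
    z=np.median(d[v-2:v+3,u-2:u+3])
    p=E[:3,:3].T@(np.array([(u-i['cx'])/i['fx'],(v-i['cy'])/i['fy'],1])*z-E[:3,3])
    print(u,v,invS(p).round(1))
a,d=bot.get_image('top');cv2.imwrite('pics/t6.png',a)
a,d=bot.get_image('side');cv2.imwrite('pics/s6.png',a)
E
```

```text
t 11.2 S [  0.8 -37.  233. ] F [-0.8 -0.  -0.8] g 0.006
shift [ 0.117   0.0278 -0.0006] rot [ 0.0007 -0.0014 -0.001 ]
259 161 [-50.1  -8.6 118.1]
371 161 [ 50.3  -8.5 118.8]
258 134 [-49.8  15.2 118.4]
372 134 [ 50.1  15.3 118.4]
315 111 [  0.2  34.7 118.1]
315 140 [  0.2  10.  118. ]
```

View pics/w6.png

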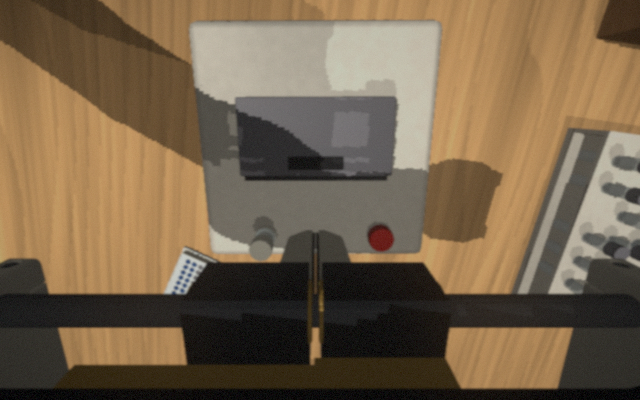

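View pics/s6.png

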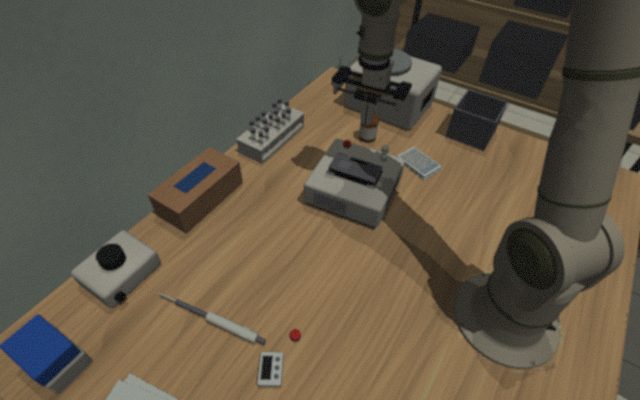

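The hood lies flat at about 118 mm, a second after I let go. The deck cap (380,238) and vial (262,243) are where they were, and the arm touches nothing.

```bash
python3 -c "
from bench import bot
print(bot.finish_job())"
```

```text
the job is handed in; nothing more can be done
None
```

The job is done and handed in after about 11.3 s of robot time. Every step was done with closed fingertips, and none of my checks failed or disagreed.

- **Opening the hood:** I pressed the strip to its stop (TCP at 116 mm, about 32 N) and the hood popped fully open.
- **Cartridge:** the proud one was at station x = +40 mm, with its top at 107 mm against about 98 mm for its neighbours. I pushed it straight down to its hard stop. The wrist camera then measured all three tops at 97.7–97.8 mm.
- **Closing the hood:** I swung it down from behind and pressed it to its stop (TCP at 116 mm, about 30 N). About 1 s after release its top still lay flat at 118.0–118.8 mm, so it latched.
- **Surroundings:** the deck cap and vial had not moved in the last wrist picture. The other loose objects looked unmoved by eye in the last side picture. The bottle was partly hidden behind the arm there, but the arm never went near it. The wrist force read zero within noise at the end.

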